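# Index a sample wheel to the reader and hold it

### The job

Gently pick up the slim capped glass vial (grip it with less than 40 N and keep it upright), stand it fully down in the cup of the sample wheel and let go of it. Then take the wheel's bar knob and turn it clockwise, seen from above, against its return spring, three clicks from home to the third stop in front of the reader, without running on towards the fourth. Finish still gripping the knob there and holding it still, for the wheel springs home when let go; leave the other things on the bench where they stand.

Things in the scene. Friction and masses are not known exactly. Their poses are not given: they have to be found in the camera images.
- vial_center (a point): Centre of the sample vial: a straight upright glass cylinder 22 mm in diameter and 90 mm tall with its white cap (the cap is the top 14 mm, same diameter), 30 to 65 g, loose on the bench among a wide low jar (52 mm wide) and a larger bottle (58 mm wide). The point is on its axis, 45 mm above its foot; its z axis points up the vial.
- cup (a point): Centre of the inner floor of the cup on the sample wheel (62 mm above the bench). A round grey plastic socket, inner diameter 25.5 mm, flaring to 34 mm at the mouth, its rim 24 mm above its floor. It stands on the wheel 85 mm from the wheel's axis and moves with the wheel; z up. The seated vial's centre is 45 mm above this point.
- knob_bar (a point): Grip centre of the wheel's knob, on the wheel's vertical axis, 110 mm above the bench. The knob is a black bar 40 mm long, 14 mm thick and 42 mm tall (from 88 to 130 mm above the bench), rigid with the wheel. The point's x axis lies along the bar and points towards the cup, y across its 14 mm thickness, z up.
- indexer: The wheel's fixed base, a white drum of 250 mm diameter; origin on the wheel's axis at bench level, z up. On it turns the aluminium wheel, 216 mm in diameter, face 60 mm above the bench; a 24 mm round hub rises from the face to the bar of the knob. Outside the wheel at the third stop stands the white reader block, part of the base, 118 mm high, its face 128 mm from the axis.
- wheel (a joint): Turn of wheel and knob, rad, 0 at home (hard stop), growing clockwise seen from above. A sprung ball clicks into a stop every 24 degrees: stops at 0.419, 0.838, 1.257 (third), 1.676; end of travel 1.80. A return spring (0.12 N m per rad from home) overcomes the clicks (about 0.03 N m): let go, the wheel runs back home. Turning takes up to 0.18 N m.
Mind the look-alikes: they are no part of the job. Several things look just like the part that bears vial_center: the one meant starts farthest from the robot's base.

How it is judged:
On the way, in this order (a step that is already met when the one before it is completed fails the run):
1. the vial stands upright, fully down in the cup and released, with the wheel at home (horizontal distance between vial_center and cup below 0.01 m and z of vial_center in the frame of cup between 0.041 and 0.0485 m and angle between vial_center's own z axis and vertical below 0.2 rad and contact force between the fingers and vial below 0.3 N and value of joint wheel below 0.12 rad), for 0.2 s.
2. the knob is gripped and turned to the third stop, the vial still in the cup (horizontal distance between vial_center and cup below 0.01 m and z of vial_center in the frame of cup between 0.041 and 0.0485 m and angle between vial_center's own z axis and vertical below 0.2 rad and contact force between the fingers and vial below 0.3 N and value of joint wheel between 1.1566 and 1.3566 rad and contact force between the fingers and wheel_c7 above 2 N), for 0.2 s.
At the end, for the whole second after the job is handed in: The fingers grip the knob (over 2 N) and hold the wheel still (under 0.1 rad/s) at the third stop, 1.257 rad within 0.1 rad; the vial stands upright (within 0.2 rad) and fully down in the cup (centre within 10 mm sideways and 4 mm in height), not touched by the fingers (all of step 2 and velocity of joint wheel between -0.1 and 0.1 rad/s); the arm keeps its last pose, push and grip.
It fails at once if the vial is gripped with 40 N or more (80 N on both pads together) (contact force between the fingers and vial above 80 N).
It fails at once if the vial is tipped by more than 0.6 rad (angle between vial_center's own z axis and vertical above 0.6 rad).
It fails at once if the wheel runs on past the third stop, by over 0.25 rad (value of joint wheel above 1.5066 rad).
It fails at once if another thing on the bench (jar, bottle, beaker, dish, rack, tip box) is moved by more than 30 mm (distance of any of jar, bottle, beaker, petri, rack, tipbox from where it was at the start of the episode above 0.03 m).
It also fails if it takes over 51 s, if anything falls off the work surface, if the arm or the gripper's body presses on something with over 40 N, if the wrist force passes 120 N, or if a joint passes its speed limit or range.

### The arm

A 6-joint arm with a two-finger parallel gripper is mounted at the origin on the work surface. World frame = base frame: x ahead of the robot, y to its left, z up, the work surface at z = 0. Lengths are in m, angles in rad, forces in N, time in s.
With the tool pointing down it reaches from about 0.35 to 0.875 m from the base axis. Payload 15.5 kg.
Tool frame: the origin (TCP) lies where the fingers leave the gripper's body, on its centre line; the fingertips stand 73 mm ahead of it and the grasp point (between the pads) lies 54 mm ahead of it; z points along the fingers, y is the line along which they close (so a half turn about z gives the same grasp; the last joint's range is limited). The gripper opens to 85 mm and grips with 20 to 120 N. Pads are 22 mm wide; open, the fingers measure 114 mm over their backs; the gripper's body (76 mm by 85 mm) begins 54 mm behind the grasp point. The pads swing forward as they close: fully open they stand 13 mm farther back than shut.
Start: joints at [1.177, 0.494, 1.345, -0, 1.302, -0.096], TCP at [0.183, 0.597, 0.304] pointing down, gripper open.
Joint ranges: [-2.91, 2.91], [-0.82, 2.16], [0.22, 2.67], [-1.22, 4.37], [0.12, 2.79], [-3.08, 3.08]. Speed limits (rad/s): [1.89, 1.89, 2.57, 3.01, 3.01, 3.01].

### API

Orientations are given as a unit quaternion [w, x, y, z].
In Python, from bench import r gives the robot as it stands. The module is installed in compiled form; this text tells all that it offers.
- The arm moves only by the tool send_rows, never from a script. Its argument "series" is a list of rows, each an object of numbers: "dx", "dy", "dz": the shift along the tool's x, y, z in cm; "wx", "wy", "wz": the turn, a rotation vector about the tool's x, y, z in degrees; "fingers": the opening, from -1 (shut) to 1 (fully open). In form: [{"dx": .., "dy": .., "dz": .., "wx": .., "wy": .., "wz": .., "fingers": ..}, ...]. A call has 1 to 5 rows; each row is the pose to reach, as a shift and turn from the pose commanded when the call began, along the tool's axes at that moment; what a row does not reach only later rows make up. A row lasts 1/10 s, in which the tool goes at most 50 mm and 8.59 degrees, less where a joint would pass 70% of its speed; a pose out of reach is approached as far as the arm can. A call with a gripper value outside its range is refused whole. The fingers move at their own pace and stop on an object; "grip_force" is the grip in N (left out, the last holds). Time passes only in rows, so rows that repeat a pose let the fingers close. It gives the time, the measured TCP pose, the force, the opening and the grip force at its end, in the units of the state.
- r.get_obs(): the state, without advancing time (a new reading comes with each control period).
- r.capture(name): name is "scene" or "top" or "wrist"; returns a dict with "frame" (480x640x3 uint8, red, green, blue), "mtx" (3x3 intrinsics, pixels), "k1" (the pictures are not rectified: a ray, as slopes to the right and down, at radius r is drawn at 1 + k1 r^2 times it, then the intrinsics apply), "T" (4x4, takes a point from camera to world coordinates); the wrist camera has in their place "mount" (4x4, takes a point from camera to tool coordinates, whose origin is the TCP and whose axes are the flange's). Camera axes: x right, y down, z forward; pixel columns grow to the right and rows downward; lengths in m; the calibration is good to about 2 mm. A picture is of the moment at which its call begins: read the wrist's pose just before it. There is no depth.
- r.finish_job(): hands the job in; it is judged then, once.
The state is a dict: "time_s": time; "joint_positions": joint angles; "qd": joint speeds; "tau": joint torques, N m; "ee_pos": TCP position; "tcp_rot": TCP orientation; "contact_force": force on the tool from outside, world axes, zero at the start; "wrist_torque": the same for the moment, N m; "opening": finger opening in m; "gripper_force": force on a finger pad.
Only numpy, scipy, OpenCV 4.12 (cv2) and the standard library are available. Lean on these libraries where they do the work, as an engineer would, in place of code of your own. Each camera call takes 0.05 s, during which the arm holds its last target. There are 200 camera calls.

## Working session

There is one attempt and no reset: what is moved stays moved. The work goes in short steps, Python scripts to look and compute and a tool call to move; the robot and the scene stay as the last step left them, time stands still between calls to the robot, and variables do not carry over. Pictures are saved under pics/ and viewed, at most 10 in all, crops included, and the job is handed in when it is done.

Besides the shell and the picture viewer there is one more tool, called after "Request:" by a JSON object that holds its "op" and its "data". send_rows: Moves the arm, as the interface text tells. Its arguments: {"type":"object","properties":{"series":{"type":"array"},"grip_force":{"type":"number"}},"required":["series"]}

```bash
mkdir -p pics; cat > h.py <<'E'
import numpy as np, cv2, pickle
from scipy.spatial.transform import Rotation as R
def rot(q): return R.from_quat([q[1],q[2],q[3],q[0]]).as_matrix()
def ray(c,u,v,T=None):
    T=c["T"] if T is None else T
    m=c["mtx"]; d=np.array([(u-m[0,2])/m[0,0],(v-m[1,2])/m[1,1]]); s=d.copy()
    for _ in range(20): s=d/(1+c["k1"]*(s@s))
    return T[:3,3], T[:3,:3]@np.array([s[0],s[1],1])
def onz(c,u,v,z,T=None):
    o,d=ray(c,u,v,T); return o+d*(z-o[2])/d[2]
def proj(c,p,T=None):
    T=c["T"] if T is None else T
    q=T[:3,:3].T@(np.asarray(p)-T[:3,3]); s=q[:2]/q[2]; s=s*(1+c["k1"]*(s@s)); m=c["mtx"]
    return s[0]*m[0,0]+m[0,2], s[1]*m[1,1]+m[1,2]
def wT(o,c):
    T=np.eye(4);T[:3,:3]=rot(o["tcp_rot"]);T[:3,3]=o["ee_pos"];return T@c["mount"]
E
python3 - <<'E'
from h import *
from bench import r
o=r.get_obs(); print(o)
cs={n:r.capture(n) for n in("scene","top")}
pickle.dump(cs,open("c0.pkl","wb"))
for n,c in cs.items():
    cv2.imwrite(f"pics/{n}0.png",c["frame"][:,:,::-1]); print(n,c["T"].round(3),c["mtx"],c["k1"])
E
```

```text
{'time_s': 0.0, 'joint_positions': array([ 1.17749265e+00,  4.94181810e-01,  1.34613751e+00,  7.26472304e-06,
        1.30251895e+00, -9.54878752e-02]), 'qd': array([ 0.00197024,  0.00015233, -0.00160694,  0.00098124, -0.00028422,
        0.00067894]), 'tau': array([ 4.51824177e-03, -8.82172537e+01, -3.83890522e+01,  3.07550799e-04,
        9.75792180e-03,  7.48090724e-05]), 'ee_pos': array([0.18327587, 0.59723169, 0.3032989 ]), 'tcp_rot': array([-1.54099045e-04,  1.48359131e-01,  9.88933355e-01, -6.03454583e-04]), 'contact_force': array([-0.13194191,  0.5586817 ,  0.37796228]), 'wrist_torque': array([ 0.04494205, -0.01309572,  0.04082194]), 'gripper_force': 0.0, 'opening': 0.08530695854528812}
scene [[ 0.306  0.817 -0.489  0.953]
 [ 0.952 -0.257  0.165 -0.228]
 [ 0.009 -0.516 -0.857  0.936]
 [ 0.     0.     0.     1.   ]] [[605.91767804   0.         323.12882735]
 [  0.         605.91767804 241.2785706 ]
 [  0.           0.           1.        ]] 0.023336899413973298
top [[-0.025 -0.993  0.116  0.397]
 [-0.998  0.019 -0.052 -0.053]
 [ 0.05  -0.117 -0.992  0.738]
 [ 0.     0.     0.     1.   ]] [[449.16592238   0.         317.89679819]
 [  0.         449.16592238 242.34307774]
 [  0.           0.           1.        ]] 0.015986775023826432
```

View pics/top0.png

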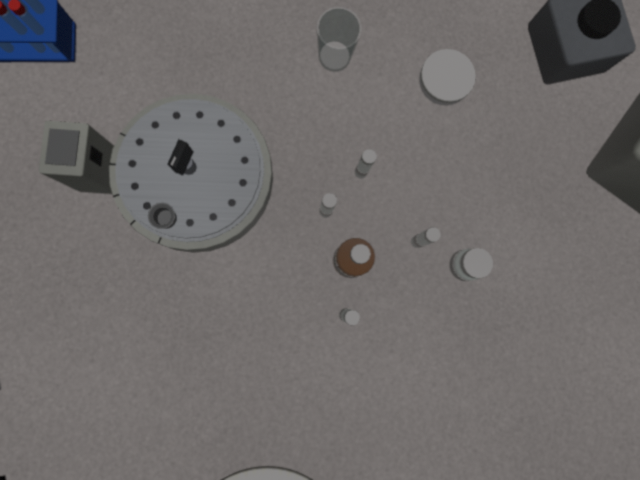

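View pics/scene0.png

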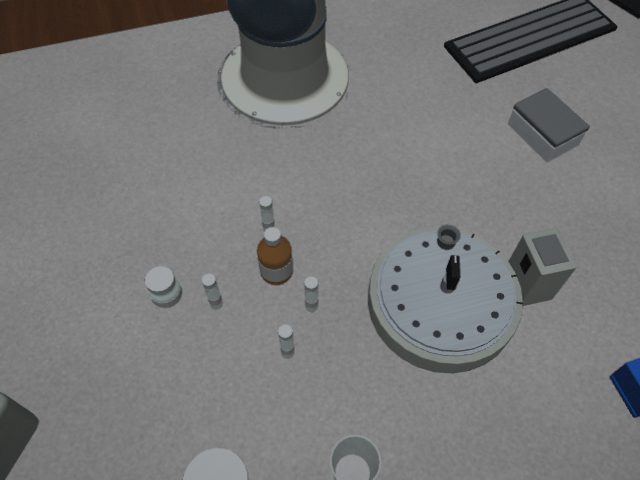

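Top view: candidate vials have caps at (368,157), (329,202), (432,236) and (352,318). The jar is at (477,263) and the amber bottle at (356,257). The wheel's knob is at (181,157), the cup at (162,215) and the reader at (66,147). In the scene view the caps are at (285,331), (311,284), (209,281) and (266,202). The farthest from the base looks like top (368,157).

```bash
python3 - <<'E'
from h import *
cs=pickle.load(open("c0.pkl","rb")); t,s=cs["top"],cs["scene"]
def cap(c,u,v,w=11):
    g=c["frame"].astype(int).min(2); p=g[v-w:v+w+1,u-w:u+w+1]
    m=(p>150 if p.max()>170 else p>p.max()-25).astype(np.uint8)
    n,l,st,ce=cv2.connectedComponentsWithStats(m); k=1+np.argmax(st[1:,4]); return ce[k]+[u-w,v-w],st[k],p.max()
def tri(a,b):
    o1,d1=ray(t,*a);o2,d2=ray(s,*b); x=np.linalg.lstsq(np.c_[d1,-d2],o2-o1,rcond=None)[0]
    p,q=o1+d1*x[0],o2+d2*x[1]; return (p+q)/2,np.linalg.norm(p-q)
for a,b in [((368,157),(285,331)),((329,202),(311,284)),((432,236),(209,281)),((352,318),(266,202))]:
    A,st,m1=cap(t,*a);B,st2,m2=cap(s,*b)
    p,e=tri(A,B); P=onz(t,*A,.09); print(A.round(1),st,m1,B.round(1),st2,m2,"tri",p.round(4),e.round(4),"z90",P.round(4),onz(s,*B,.09).round(4),np.hypot(*P[:2]).round(3))
# knob top and cup rim, wheel disc guesses
print("knob",onz(t,183,153,.13),"cup",onz(t,162,214,.086),onz(s,449,232,.086))
x0,y0,x1,y1=30,80,290,265
big=cv2.resize(t["frame"][y0:y1,x0:x1],None,fx=3,fy=3,interpolation=cv2.INTER_CUBIC)
cv2.imwrite("pics/wheel.png",big[:,:,::-1])
a=cv2.resize(t["frame"][130:230,300:400],None,fx=5,fy=5,interpolation=cv2.INTER_CUBIC)
cv2.imwrite("pics/vial.png",a[:,:,::-1])
E
```

```text
[369.7 153.9] [  0   0  23  20 290] 134 [284.8 330.1] [  3   4  16  14 162] 160 tri [ 0.6029 -0.1676  0.0952] 0.0005 z90 [ 0.6047 -0.1683  0.09  ] [ 0.6007 -0.1675  0.09  ] 0.628
[329.9 198.6] [  4   0  19  16 210] 132 [310.8 281.5] [  4   3  14  12 132] 161 tri [ 0.5364 -0.1066  0.0939] 0.0006 z90 [ 0.5373 -0.1067  0.09  ] [ 0.5344 -0.1063  0.09  ] 0.548
[434.8 234.1] [  0   0  23  23 318] 132 [208.  278.5] [  3   2  17  14 144] 160 tri [ 0.4818 -0.2589  0.0925] 0.0014 z90 [ 0.4819 -0.2604  0.09  ] [ 0.4808 -0.2583  0.09  ] 0.548
[353.7 319.1] [  0   0  23  23 302] 134 [266.4 198.4] [  0   0  23  15 191] 161 tri [ 0.3622 -0.1336  0.0941] 0.0038 z90 [ 0.3613 -0.1359  0.09  ] [ 0.3602 -0.1314  0.09  ] 0.386
knob [0.59518884 0.09720645 0.13      ] cup [0.51881956 0.13714557 0.086     ] [0.5133557  0.13955209 0.086     ]
```

View pics/wheel.png

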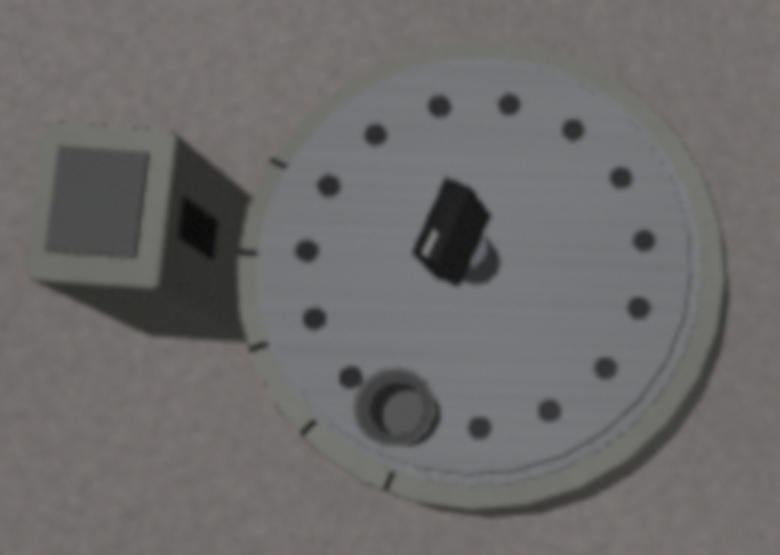

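View pics/vial.png

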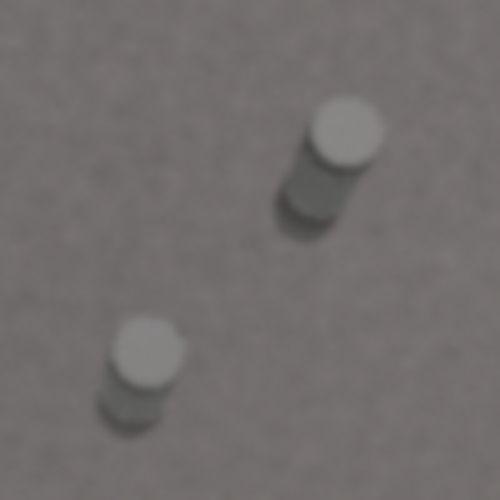

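```bash
python3 - <<'E'
from h import *
from scipy.optimize import least_squares
cs=pickle.load(open("c0.pkl","rb")); t,s=cs["top"],cs["scene"]
f=lambda u,v,x0=30,y0=80,k=3:((u+.5)/k-.5+x0,(v+.5)/k-.5+y0)
D=[(440,106),(509,104),(573,130),(621,178),(644,241),(639,308),(606,368),(549,411),(480,428),(351,377),(315,319),(307,251),(329,186),(375,135)]
P=np.array([onz(t,*f(*d),.0605) for d in D])[:,:2]
q=least_squares(lambda x:np.hypot(*(P-x[:2]).T)-x[2],[.57,.1,.085]).x; print("axis(top)",q, "res",np.abs(np.hypot(*(P-q[:2]).T)-q[2]).max())
# scene: dots
g=cv2.cvtColor(s["frame"],cv2.COLOR_RGB2GRAY); m=(cv2.morphologyEx(g,cv2.MORPH_BLACKHAT,np.ones((11,11)))>40).astype(np.uint8)
n,l,st,ce=cv2.connectedComponentsWithStats(m)
W=np.array([onz(s,*c,.0605) for c,x in zip(ce[1:],st[1:]) if 15<x[4]<90])
W=W[np.abs(np.hypot(*(W[:,:2]-q[:2]).T)-q[2])<.008][:,:2]
q2=least_squares(lambda x:np.hypot(*(W-x[:2]).T)-x[2],q).x; print("axis(scene)",q2,len(W),np.abs(np.hypot(*(W-q2[:2]).T)-q2[2]).max())
for c,uv in ((t,f(397,407)),(s,(449,232.5))):
    p=onz(c,*uv,.086); a=q if c is t else q2; d=p[:2]-a[:2]; print("cup rim",p,"r",np.hypot(*d),"ang",np.degrees(np.arctan2(d[1],d[0])))
print("cup floor",onz(t,*f(403,410),.062))
ang=lambda X,a:np.degrees(np.arctan2(X[:,1]-a[1],X[:,0]-a[0]))
print(np.sort(ang(P,q)%24).round(1),np.sort(ang(W,q2)%24).round(1))
a=ang(P,q); print(a.round(0))
ticks=[(278,163),(247,252),(258,347),(308,427),(390,481)]
for k in ticks: p=onz(t,*f(*k),.055); print("tick",np.degrees(np.arctan2(p[1]-q[1],p[0]-q[0])).round(1))
kt=[(447,180),(489,213)]
print("vial",onz(t,369.0,155.8,.09),"scene",onz(s,284.8,330.1,.09))
E
```

```text
axis(top) [0.59541852 0.1055222  0.0850365 ] res 0.0002834131102202736
axis(scene) [0.59564394 0.1044364  0.08450373] 15 0.005067463098538338
cup rim [0.5168635  0.13711692 0.086     ] r 0.08467063886460482 ang 158.0900753225817
cup rim [0.5142522  0.13915468 0.086     ] r 0.08848714898230793 ang 156.89895177022194
cup floor [0.5197067  0.14115917 0.062     ]
[13.1 13.2 13.2 13.3 13.3 13.3 13.3 13.4 13.4 13.4 13.4 13.5 13.5 13.6] [12.9 12.9 12.9 13.  13.  13.2 13.4 13.5 13.7 13.9 13.9 13.9 13.9 14.
 15.2]
[  13.  -10.  -35.  -59.  -83. -107. -131. -155. -179.  133.  110.   85.
   61.   38.]
tick 61.8
tick 86.0
tick 110.6
tick 134.4
tick 158.5
vial [ 0.60174451 -0.16709588  0.09      ] scene [ 0.60062182 -0.16748231  0.09      ]
```

```bash
cat >> h.py <<'E'
AX=np.array([.5955,.1052]);HOME=157.3;CUP=AX+.085*np.array([np.cos(np.radians(HOME)),np.sin(np.radians(HOME))])
VIAL=np.array([.6012,-.1672])
def delta(o,xy,z,yaw):
    M=rot(o["tcp_rot"]); Y=np.radians(yaw); x=np.array([np.cos(Y),np.sin(Y),0]); zz=np.array([0,0,-1.])
    G=np.c_[x,np.cross(zz,x),zz]
    print("d(cm)",(M.T@(np.r_[xy,z]-o["ee_pos"])*100).round(2),"w(deg)",np.degrees(R.from_matrix(M.T@G).as_rotvec()).round(2),"F",o["contact_force"].round(1),"op",o["opening"].round(4),"t",round(o["time_s"],2))
E
python3 - <<'E'
from h import *
from bench import r
delta(r.get_obs(),VIAL,.24,HOME)
E
```

```text
Traceback (most recent call last):
  File "h.py", line 22, in delta
    print("d(cm)",(M.T@(np.r_[xy,z]-o["ee_pos"])*100).round(2),"w(deg)",np.degrees(R.from_matrix(M.T@G).as_rotvec()).round(2),"F",o["contact_force"].round(1),"op",o["opening"].round(4),"t",round(o["time_s"],2))
                                                                                                                                                                   ^^^^^^^^^^^^^^^^^^
AttributeError: 'float' object has no attribute 'round'
```

```bash
sed -i 's/o\["opening"\].round(4)/round(o["opening"],4)/' h.py
python3 - <<'E'
from h import *
from bench import r
delta(r.get_obs(),VIAL,.24,HOME)
E
```

```text
d(cm) [-62.38 -60.81   6.4 ] w(deg) [-0.06 -0.    5.64] F [ 0.6 -0.2  0.2] op 0.0853 t 0.1
```

Request:
{"op": "send_rows", "data": {"series": [{"dx":-3.4,"dy":-3.4,"wz":1.2,"fingers":1},{"dx":-6.8,"dy":-6.8,"wz":2.4,"fingers":1},{"dx":-10.2,"dy":-10.2,"wz":3.6,"fingers":1},{"dx":-13.6,"dy":-13.6,"wz":4.8,"fingers":1},{"dx":-17,"dy":-17,"wz":5.6,"fingers":1}], "grip_force": 25}}

```text
invalid input at $.series[0]: expected keys dx, dy, dz, wx, wy, wz, fingers
```

Request:
{"op": "send_rows", "data": {"series": [{"dx":-3.4,"dy":-3.4,"dz":0,"wx":0,"wy":0,"wz":1.2,"fingers":1},{"dx":-6.8,"dy":-6.8,"dz":0,"wx":0,"wy":0,"wz":2.4,"fingers":1},{"dx":-10.2,"dy":-10.2,"dz":0,"wx":0,"wy":0,"wz":3.6,"fingers":1},{"dx":-13.6,"dy":-13.6,"dz":0,"wx":0,"wy":0,"wz":4.8,"fingers":1},{"dx":-17,"dy":-17,"dz":0,"wx":0,"wy":0,"wz":5.6,"fingers":1}], "grip_force": 25}}

```text
time_s: 0.6
ee_pos: [0.2964, 0.3833, 0.3037]
tcp_rot: [-0.0, 0.197, 0.98, -0.0]
contact_force: [1.0, 0.6, 0.6]
opening: 0.0852
gripper_force: 0.0
```

```bash
python3 - <<'E'
from h import *
from bench import r
o=r.get_obs();print(o["joint_positions"].round(2));delta(o,VIAL,.24,HOME)
E
```

```text
[ 0.79  0.3   1.68 -0.    1.16 -0.39]
d(cm) [-49.36 -39.03   6.38] w(deg) [-0.02 -0.    0.01] F [1.  0.6 0.6] op 0.0852 t 0.6
```

Request:
{"op": "send_rows", "data": {"series": [{"dx":-3.8,"dy":-3,"dz":0,"wx":0,"wy":0,"wz":0,"fingers":1},{"dx":-7.6,"dy":-6,"dz":0,"wx":0,"wy":0,"wz":0,"fingers":1},{"dx":-11.4,"dy":-9,"dz":0,"wx":0,"wy":0,"wz":0,"fingers":1},{"dx":-15.2,"dy":-12,"dz":0,"wx":0,"wy":0,"wz":0,"fingers":1},{"dx":-19,"dy":-15,"dz":0,"wx":0,"wy":0,"wz":0,"fingers":1}]}}

```text
time_s: 1.1
ee_pos: [0.414, 0.1716, 0.3039]
tcp_rot: [-0.0, 0.196, 0.981, 0.0]
contact_force: [1.5, 0.1, 0.8]
opening: 0.0853
gripper_force: 0.0
```

Request:
{"op": "send_rows", "data": {"series": [{"dx":-3.8,"dy":-3,"dz":0,"wx":0,"wy":0,"wz":0,"fingers":1},{"dx":-7.6,"dy":-6,"dz":0,"wx":0,"wy":0,"wz":0,"fingers":1},{"dx":-11.4,"dy":-9,"dz":0,"wx":0,"wy":0,"wz":0,"fingers":1},{"dx":-15.2,"dy":-12,"dz":0,"wx":0,"wy":0,"wz":0,"fingers":1},{"dx":-19,"dy":-15,"dz":0,"wx":0,"wy":0,"wz":0,"fingers":1}]}}

```text
time_s: 1.6
ee_pos: [0.5316, -0.0402, 0.3037]
tcp_rot: [-0.0, 0.197, 0.98, 0.0]
contact_force: [1.1, 0.4, -0.4]
opening: 0.0851
gripper_force: 0.0
```

```bash
python3 - <<'E'
from h import *
from bench import r
o=r.get_obs();print(o["joint_positions"].round(2));delta(o,VIAL,.24,HOME)
E
```

```text
[-0.19  0.37  1.57  0.    1.21 -1.36]
d(cm) [-11.32  -9.03   6.37] w(deg) [ 0.   -0.02  0.02] F [ 1.1  0.4 -0.4] op 0.0851 t 1.6
```

Move above the vial, settle, and look with the wrist camera.

Request:
{"op": "send_rows", "data": {"series": [{"dx":-3.5,"dy":-3,"dz":0,"wx":0,"wy":0,"wz":0,"fingers":1},{"dx":-7,"dy":-6,"dz":2,"wx":0,"wy":0,"wz":0,"fingers":1},{"dx":-10,"dy":-8,"dz":4,"wx":0,"wy":0,"wz":0,"fingers":1},{"dx":-11.3,"dy":-9,"dz":5,"wx":0,"wy":0,"wz":0,"fingers":1},{"dx":-11.3,"dy":-9,"dz":5,"wx":0,"wy":0,"wz":0,"fingers":1}]}}

```text
time_s: 2.1
ee_pos: [0.6007, -0.1661, 0.2519]
tcp_rot: [-0.001, 0.197, 0.98, 0.0]
contact_force: [-0.8, 1.0, 0.2]
opening: 0.0854
gripper_force: 0.0
```

```bash
python3 - <<'E'
from h import *
from bench import r
o=r.get_obs();c=r.capture("wrist");T=wT(o,c)
pickle.dump((o,c),open("w1.pkl","wb"))
im=c["frame"][:,:,::-1].copy()
print(proj(c,[*VIAL,.09],T),proj(c,[*VIAL,0],T),T.round(3)); cv2.imwrite("pics/w1.png",im);delta(o,VIAL,.114,HOME)
E
```

```text
(np.float64(317.97521467536666), np.float64(250.9038912671439)) (np.float64(318.06653371080125), np.float64(214.88610514853013)) [[ 0.387  0.875  0.292  0.524]
 [ 0.922 -0.368 -0.122 -0.135]
 [ 0.     0.316 -0.949  0.322]
 [ 0.     0.     0.     1.   ]]
d(cm) [-0.13 -0.08 13.79] w(deg) [-0.01 -0.15 -0.06] F [-0.8  1.   0.2] op 0.0854 t 2.1
```

View pics/w1.png

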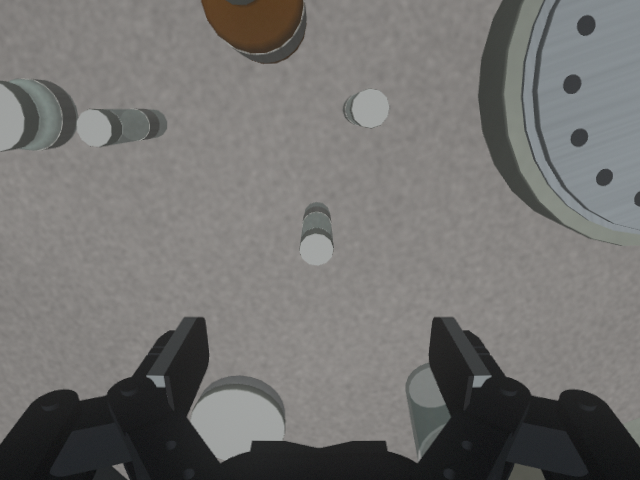

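The wrist view shows the target cap at (316,249), within 1–2 px of prediction (318,251). The nearest look-alike cap is at (370,108), and the path is clear. Descending.

Request:
{"op": "send_rows", "data": {"series": [{"dx":0,"dy":0,"dz":3.5,"wx":0,"wy":0,"wz":0,"fingers":1},{"dx":0,"dy":0,"dz":7,"wx":0,"wy":0,"wz":0,"fingers":1},{"dx":0,"dy":0,"dz":10.5,"wx":0,"wy":0,"wz":0,"fingers":1},{"dx":0,"dy":0,"dz":13.6,"wx":0,"wy":0,"wz":0,"fingers":1},{"dx":0,"dy":0,"dz":13.6,"wx":0,"wy":0,"wz":0,"fingers":0}]}}

```text
time_s: 2.65
ee_pos: [0.5987, -0.1627, 0.1155]
tcp_rot: [-0.003, 0.196, 0.981, 0.001]
contact_force: [0.0, 0.2, 0.4]
opening: 0.0735
gripper_force: 0.0
```

```bash
python3 - <<'E'
from h import *
from bench import r
o=r.get_obs();delta(o,VIAL,.114,HOME)
E
```

```text
d(cm) [-0.41 -0.32  0.15] w(deg) [-0.   -0.33  0.11] F [0.  0.2 0.4] op 0.0735 t 2.65
```

Request:
{"op": "send_rows", "data": {"series": [{"dx":0,"dy":0,"dz":0,"wx":0,"wy":0,"wz":0,"fingers":0.2},{"dx":0,"dy":0,"dz":0,"wx":0,"wy":0,"wz":0,"fingers":0.2}]}}

```text
time_s: 2.85
ee_pos: [0.6015, -0.1645, 0.1202]
tcp_rot: [0.001, 0.196, 0.981, -0.0]
contact_force: [-0.0, -1.0, 0.3]
opening: 0.051
gripper_force: 0.0
```

```bash
python3 - <<'E'
from h import *
from bench import r
o=r.get_obs();delta(o,VIAL,.114,HOME)
E
```

```text
d(cm) [-0.07 -0.26  0.62] w(deg) [0.01 0.16 0.07] F [-0.  -1.   0.3] op 0.051 t 2.85
```

Request:
{"op": "send_rows", "data": {"series": [{"dx":0,"dy":0,"dz":0,"wx":0,"wy":0,"wz":0,"fingers":0.2},{"dx":0,"dy":0,"dz":0,"wx":0,"wy":0,"wz":0,"fingers":0.2},{"dx":0,"dy":0,"dz":0,"wx":0,"wy":0,"wz":0,"fingers":0.2}]}}

```text
time_s: 3.15
ee_pos: [0.6009, -0.1649, 0.1186]
tcp_rot: [0.001, 0.197, 0.98, -0.0]
contact_force: [0.3, 0.6, 1.2]
opening: 0.0515
gripper_force: 0.0
```

```bash
python3 - <<'E'
from h import *
from bench import r
o=r.get_obs();print(o["qd"].round(3));delta(o,VIAL,.114,HOME)
E
```

```text
[-0.001  0.007  0.003  0.    -0.003  0.   ]
d(cm) [-0.12 -0.21  0.46] w(deg) [0.   0.06 0.03] F [0.3 0.6 1.2] op 0.0515 t 3.15
```

Request:
{"op": "send_rows", "data": {"series": [{"dx":-0.1,"dy":-0.2,"dz":0.4,"wx":0,"wy":0,"wz":0,"fingers":0.2},{"dx":-0.1,"dy":-0.2,"dz":0.4,"wx":0,"wy":0,"wz":0,"fingers":0.2},{"dx":-0.1,"dy":-0.2,"dz":0.4,"wx":0,"wy":0,"wz":0,"fingers":0.2},{"dx":-0.1,"dy":-0.2,"dz":0.4,"wx":0,"wy":0,"wz":0,"fingers":-0.2},{"dx":-0.1,"dy":-0.2,"dz":0.4,"wx":0,"wy":0,"wz":0,"fingers":-0.3}], "grip_force": 22}}

```text
time_s: 3.65
ee_pos: [0.6009, -0.167, 0.1139]
tcp_rot: [0.0, 0.196, 0.981, -0.0]
contact_force: [0.1, -0.8, 0.2]
opening: 0.03
gripper_force: 0.0
```

Request:
{"op": "send_rows", "data": {"series": [{"dx":0,"dy":0,"dz":0,"wx":0,"wy":0,"wz":0,"fingers":-0.4},{"dx":0,"dy":0,"dz":0,"wx":0,"wy":0,"wz":0,"fingers":-0.5},{"dx":0,"dy":0,"dz":0,"wx":0,"wy":0,"wz":0,"fingers":-0.6},{"dx":0,"dy":0,"dz":0,"wx":0,"wy":0,"wz":0,"fingers":-0.8},{"dx":0,"dy":0,"dz":0,"wx":0,"wy":0,"wz":0,"fingers":-1}]}}

```text
time_s: 4.15
ee_pos: [0.6009, -0.167, 0.114]
tcp_rot: [0.0, 0.196, 0.981, 0.0]
contact_force: [-0.2, 0.0, 2.5]
opening: 0.0214
gripper_force: 21.5
```

```bash
python3 - <<'E'
from h import *
from bench import r
o=r.get_obs();delta(o,VIAL,.114,HOME)
E
```

```text
d(cm) [-0.04 -0.01 -0.  ] w(deg) [0.   0.01 0.04] F [-0.2  0.   2.5] op 0.0214 t 4.15
```

Request:
{"op": "send_rows", "data": {"series": [{"dx":0,"dy":0,"dz":-1,"wx":0,"wy":0,"wz":0,"fingers":-1},{"dx":0,"dy":0,"dz":-3,"wx":0,"wy":0,"wz":0,"fingers":-1},{"dx":0,"dy":0,"dz":-5.5,"wx":0,"wy":0,"wz":0,"fingers":-1},{"dx":0,"dy":0,"dz":-8,"wx":0,"wy":0,"wz":0,"fingers":-1},{"dx":0,"dy":0,"dz":-10.5,"wx":0,"wy":0,"wz":0,"fingers":-1}]}}

```text
time_s: 4.65
ee_pos: [0.6007, -0.167, 0.2205]
tcp_rot: [0.0, 0.196, 0.981, -0.0]
contact_force: [1.0, -0.1, -0.9]
opening: 0.0213
gripper_force: 21.6
```

Request:
{"op": "send_rows", "data": {"series": [{"dx":0,"dy":0,"dz":-1.5,"wx":0,"wy":0,"wz":0,"fingers":-1},{"dx":0,"dy":0,"dz":-2,"wx":0,"wy":0,"wz":0,"fingers":-1},{"dx":0,"dy":0,"dz":-2,"wx":0,"wy":0,"wz":0,"fingers":-1}]}}

```text
time_s: 4.95
ee_pos: [0.601, -0.167, 0.2396]
tcp_rot: [0.001, 0.196, 0.981, -0.0]
contact_force: [0.2, -0.4, -0.8]
opening: 0.0215
gripper_force: 21.6
```

```bash
python3 - <<'E'
from h import *
from bench import r
o=r.get_obs();delta(o,CUP,.24,HOME);print(o["gripper_force"],CUP)
E
```

```text
d(cm) [19.49 24.92 -0.06] w(deg) [-0.    0.07  0.04] F [ 0.2 -0.4 -0.8] op 0.0215 t 4.95
21.579723358154297 [0.51708426 0.13800201]
```

Lifted. Carry to the cup at about 25 mm per row.

Request:
{"op": "send_rows", "data": {"series": [{"dx":0.8,"dy":1,"dz":0,"wx":0,"wy":0,"wz":0,"fingers":-1},{"dx":2.4,"dy":3.1,"dz":0,"wx":0,"wy":0,"wz":0,"fingers":-1},{"dx":4.5,"dy":5.7,"dz":0,"wx":0,"wy":0,"wz":0,"fingers":-1},{"dx":6.7,"dy":8.5,"dz":0,"wx":0,"wy":0,"wz":0,"fingers":-1},{"dx":9,"dy":11.5,"dz":0,"wx":0,"wy":0,"wz":0,"fingers":-1}]}}

```text
time_s: 5.45
ee_pos: [0.5607, -0.0244, 0.2378]
tcp_rot: [-0.001, 0.197, 0.98, 0.0]
contact_force: [0.6, 1.0, -0.5]
opening: 0.0212
gripper_force: 21.6
```

Request:
{"op": "send_rows", "data": {"series": [{"dx":2.3,"dy":3,"dz":0,"wx":0,"wy":0,"wz":0,"fingers":-1},{"dx":4.6,"dy":6,"dz":0,"wx":0,"wy":0,"wz":0,"fingers":-1},{"dx":6.9,"dy":9,"dz":0,"wx":0,"wy":0,"wz":0,"fingers":-1},{"dx":8.8,"dy":11.5,"dz":0,"wx":0,"wy":0,"wz":0,"fingers":-1},{"dx":10,"dy":12.9,"dz":0,"wx":0,"wy":0,"wz":0,"fingers":-1}]}}

```text
time_s: 5.95
ee_pos: [0.5176, 0.134, 0.2379]
tcp_rot: [-0.001, 0.196, 0.981, -0.0]
contact_force: [-0.4, 0.1, 0.1]
opening: 0.0215
gripper_force: 21.6
```

Request:
{"op": "send_rows", "data": {"series": [{"dx":0.5,"dy":0.5,"dz":0,"wx":0,"wy":0,"wz":0,"fingers":-1},{"dx":0.5,"dy":0.5,"dz":0,"wx":0,"wy":0,"wz":0,"fingers":-1},{"dx":0.5,"dy":0.5,"dz":0,"wx":0,"wy":0,"wz":0,"fingers":-1}]}}

```text
time_s: 6.25
ee_pos: [0.5168, 0.1375, 0.2385]
tcp_rot: [-0.0, 0.197, 0.981, -0.0]
contact_force: [-0.5, 0.5, -1.0]
opening: 0.0214
gripper_force: 21.6
```

```bash
python3 - <<'E'
from h import *
from bench import r
o=r.get_obs();c=r.capture("wrist");T=wT(o,c);delta(o,CUP,.178,HOME)
f=o["ee_pos"]-[0,0,.114]
for n,p in dict(foot=f,cap=f+[0,0,.09],rim=[*CUP,.086],floor=[*CUP,.062],axis=[*AX,.13]).items(): print(n,np.round(proj(c,p,T),1))
cv2.imwrite("pics/w2.png",c["frame"][:,:,::-1])
E
```

```text
d(cm) [-0.01  0.06  6.05] w(deg) [-0.02 -0.02  0.03] F [-0.5  0.5 -1. ] op 0.0214 t 6.25
foot [319.5 280.4]
cap [320.3 405. ]
rim [320.4 254.3]
floor [320.2 241.7]
axis [320.4 419.7]
```

View pics/w2.png

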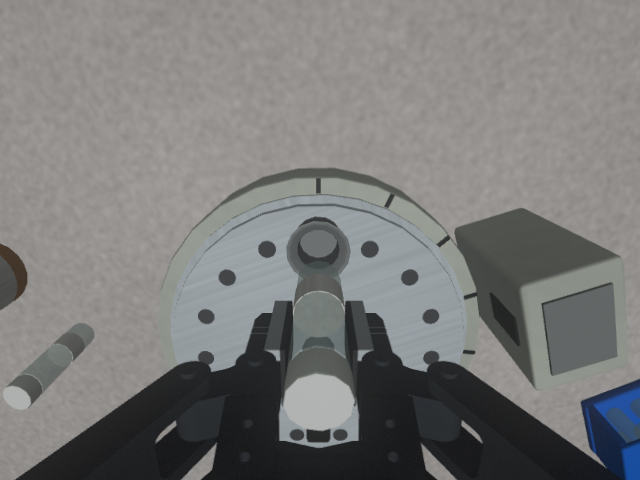

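The cup mouth is at (318,250) against a predicted (320,254), and the cap is at (319,402) against (320,405). Both share the same small camera bias, so the vial is aligned. Lowering slowly.

Request:
{"op": "send_rows", "data": {"series": [{"dx":0,"dy":0,"dz":1,"wx":0,"wy":0,"wz":0,"fingers":-1},{"dx":0,"dy":0,"dz":2,"wx":0,"wy":0,"wz":0,"fingers":-1},{"dx":0,"dy":0,"dz":3,"wx":0,"wy":0,"wz":0,"fingers":-1},{"dx":0,"dy":0,"dz":3.8,"wx":0,"wy":0,"wz":0,"fingers":-1},{"dx":0,"dy":0,"dz":4.4,"wx":0,"wy":0,"wz":0,"fingers":-1}]}}

```text
time_s: 6.8
ee_pos: [0.5166, 0.1378, 0.1938]
tcp_rot: [-0.0, 0.197, 0.98, -0.0]
contact_force: [-0.3, 0.0, -0.6]
opening: 0.0217
gripper_force: 21.6
```

Request:
{"op": "send_rows", "data": {"series": [{"dx":0,"dy":0,"dz":0.4,"wx":0,"wy":0,"wz":0,"fingers":-1},{"dx":0,"dy":0,"dz":0.8,"wx":0,"wy":0,"wz":0,"fingers":-1},{"dx":0,"dy":0,"dz":1.1,"wx":0,"wy":0,"wz":0,"fingers":-1},{"dx":0,"dy":0,"dz":1.3,"wx":0,"wy":0,"wz":0,"fingers":-1},{"dx":0,"dy":0,"dz":1.3,"wx":0,"wy":0,"wz":0,"fingers":-1}]}}

```text
time_s: 7.3
ee_pos: [0.5168, 0.1379, 0.1818]
tcp_rot: [-0.0, 0.196, 0.981, -0.0]
contact_force: [-0.3, 0.3, -0.4]
opening: 0.0215
gripper_force: 21.6
```

```bash
python3 - <<'E'
from h import *
from bench import r
o=r.get_obs();delta(o,CUP,.177,HOME);print(o["wrist_torque"],o["gripper_force"])
E
```

```text
d(cm) [-0.02  0.02  0.48] w(deg) [-0.01 -0.01  0.04] F [-0.3  0.3 -0.4] op 0.0215 t 7.3
[-0.02072613  0.03793534  0.00324496] 21.6423187404871
```

Request:
{"op": "send_rows", "data": {"series": [{"dx":0,"dy":0,"dz":0.2,"wx":0,"wy":0,"wz":0,"fingers":-1},{"dx":0,"dy":0,"dz":0.4,"wx":0,"wy":0,"wz":0,"fingers":-1},{"dx":0,"dy":0,"dz":0.5,"wx":0,"wy":0,"wz":0,"fingers":-1},{"dx":0,"dy":0,"dz":0.5,"wx":0,"wy":0,"wz":0,"fingers":-1}]}}

```text
time_s: 7.7
ee_pos: [0.5168, 0.1379, 0.1768]
tcp_rot: [-0.0, 0.197, 0.981, -0.0]
contact_force: [0.0, -1.0, -0.8]
opening: 0.0212
gripper_force: 21.6
```

Request:
{"op": "send_rows", "data": {"series": [{"dx":0,"dy":0,"dz":0.1,"wx":0,"wy":0,"wz":0,"fingers":-1},{"dx":0,"dy":0,"dz":0.1,"wx":0,"wy":0,"wz":0,"fingers":-1}]}}

```text
time_s: 7.9
ee_pos: [0.5169, 0.138, 0.1759]
tcp_rot: [0.0, 0.196, 0.981, 0.0]
contact_force: [0.0, -0.0, -0.5]
opening: 0.0215
gripper_force: 21.7
```

Request:
{"op": "send_rows", "data": {"series": [{"dx":0,"dy":0,"dz":0,"wx":0,"wy":0,"wz":0,"fingers":-0.4},{"dx":0,"dy":0,"dz":0,"wx":0,"wy":0,"wz":0,"fingers":-0.2},{"dx":0,"dy":0,"dz":0,"wx":0,"wy":0,"wz":0,"fingers":0.2},{"dx":0,"dy":0,"dz":0,"wx":0,"wy":0,"wz":0,"fingers":0.4},{"dx":0,"dy":0,"dz":0,"wx":0,"wy":0,"wz":0,"fingers":0.4}]}}

```text
time_s: 8.4
ee_pos: [0.5168, 0.1379, 0.1759]
tcp_rot: [0.0, 0.196, 0.981, -0.0]
contact_force: [-0.3, 0.2, -0.0]
opening: 0.0595
gripper_force: 0.0
```

Request:
{"op": "send_rows", "data": {"series": [{"dx":0,"dy":0,"dz":-2,"wx":0,"wy":0,"wz":0,"fingers":0.4},{"dx":0,"dy":0,"dz":-5,"wx":0,"wy":0,"wz":0,"fingers":0.4},{"dx":0,"dy":0,"dz":-8,"wx":0,"wy":0,"wz":0,"fingers":0.4},{"dx":0,"dy":0,"dz":-9,"wx":0,"wy":0,"wz":0,"fingers":0.4},{"dx":0,"dy":0,"dz":-9,"wx":0,"wy":0,"wz":0,"fingers":0.4}]}}

```text
time_s: 8.9
ee_pos: [0.5174, 0.138, 0.2671]
tcp_rot: [0.001, 0.196, 0.981, 0.0]
contact_force: [0.4, -0.1, 0.1]
opening: 0.0599
gripper_force: 0.0
```

```bash
python3 - <<'E'
from h import *
from bench import r
o=r.get_obs();c=r.capture("wrist");T=wT(o,c);delta(o,AX,.265,HOME)
for n,p in dict(foot=[*CUP,.062],cap=[*CUP,.152],capifup=[*CUP,.16],axis=[*AX,.13]).items(): print(n,np.round(proj(c,p,T),1))
cv2.imwrite("pics/w3.png",c["frame"][:,:,::-1])
E
```

```text
d(cm) [-8.47 -0.02  0.23] w(deg) [0.08 0.13 0.04] F [ 0.4 -0.1  0.1] op 0.0599 t 8.9
foot [318.5 228. ]
cap [318.9 278.5]
capifup [319.  285.1]
axis [318.7 385.7]
```

View pics/w3.png

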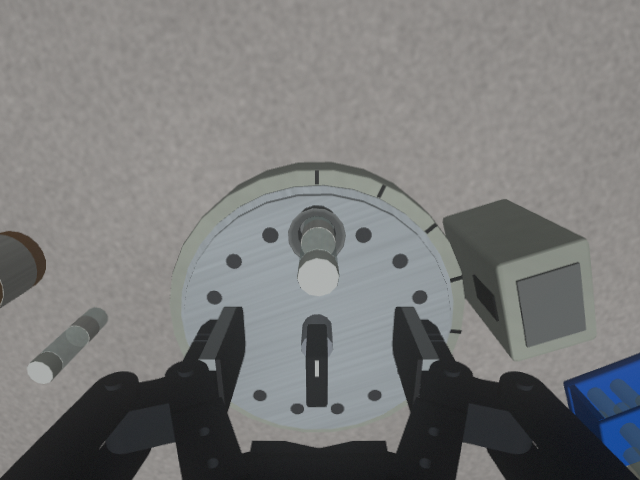

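The vial stands upright in the cup, with its cap at (318,276) where (319,278) was predicted. The knob bar is at (317,365), aligned with the tool. Next is the knob.

Request:
{"op": "send_rows", "data": {"series": [{"dx":-2,"dy":0,"dz":0,"wx":0,"wy":0,"wz":0,"fingers":0.4},{"dx":-5,"dy":0,"dz":0,"wx":0,"wy":0,"wz":0,"fingers":0.4},{"dx":-7.5,"dy":0,"dz":0,"wx":0,"wy":0,"wz":0,"fingers":0.4},{"dx":-8.5,"dy":0,"dz":0,"wx":0,"wy":0,"wz":0,"fingers":0.4},{"dx":-8.5,"dy":0,"dz":0,"wx":0,"wy":0,"wz":0,"fingers":0.4}]}}

```text
time_s: 9.45
ee_pos: [0.5955, 0.1047, 0.2643]
tcp_rot: [-0.001, 0.197, 0.98, -0.0]
contact_force: [-0.4, 1.2, -0.5]
opening: 0.0598
gripper_force: 0.0
```

Request:
{"op": "send_rows", "data": {"series": [{"dx":0,"dy":0,"dz":2,"wx":0,"wy":0,"wz":0,"fingers":0.4},{"dx":0,"dy":0,"dz":5,"wx":0,"wy":0,"wz":0,"fingers":0.4},{"dx":0,"dy":0,"dz":8,"wx":0,"wy":0,"wz":0,"fingers":0.4},{"dx":0,"dy":0,"dz":9.6,"wx":0,"wy":0,"wz":0,"fingers":0.4},{"dx":0,"dy":0,"dz":9.9,"wx":0,"wy":0,"wz":0,"fingers":0.4}]}}

```text
time_s: 9.95
ee_pos: [0.5929, 0.1056, 0.1646]
tcp_rot: [-0.002, 0.196, 0.981, -0.001]
contact_force: [-0.8, -0.7, -0.5]
opening: 0.0596
gripper_force: 0.0
```

Request:
{"op": "send_rows", "data": {"series": [{"dx":0,"dy":0,"dz":0,"wx":0,"wy":0,"wz":0,"fingers":0.4},{"dx":0,"dy":0,"dz":0,"wx":0,"wy":0,"wz":0,"fingers":0.4},{"dx":0,"dy":0,"dz":0,"wx":0,"wy":0,"wz":0,"fingers":0.4}]}}

```text
time_s: 10.25
ee_pos: [0.5956, 0.1053, 0.168]
tcp_rot: [0.001, 0.196, 0.981, 0.0]
contact_force: [0.5, 0.3, 0.1]
opening: 0.0595
gripper_force: 0.0
```

```bash
python3 - <<'E'
from h import *
from bench import r
o=r.get_obs();delta(o,AX,.164,HOME)
E
```

```text
d(cm) [ 0.   -0.01  0.4 ] w(deg) [0.04 0.08 0.04] F [0.5 0.3 0.1] op 0.0595 t 10.25
```

Request:
{"op": "send_rows", "data": {"series": [{"dx":0,"dy":0,"dz":0.3,"wx":0,"wy":0,"wz":0,"fingers":0.1},{"dx":0,"dy":0,"dz":0.3,"wx":0,"wy":0,"wz":0,"fingers":-0.2},{"dx":0,"dy":0,"dz":0.3,"wx":0,"wy":0,"wz":0,"fingers":-0.4},{"dx":0,"dy":0,"dz":0.3,"wx":0,"wy":0,"wz":0,"fingers":-0.6},{"dx":0,"dy":0,"dz":0.3,"wx":0,"wy":0,"wz":0,"fingers":-1}], "grip_force": 50}}

```text
time_s: 10.75
ee_pos: [0.595, 0.1046, 0.1641]
tcp_rot: [-0.0, 0.196, 0.981, -0.001]
contact_force: [-2.9, -7.3, 3.6]
opening: 0.0134
gripper_force: 49.0
```

Request:
{"op": "send_rows", "data": {"series": [{"dx":0,"dy":0,"dz":0,"wx":0,"wy":0,"wz":0,"fingers":-1},{"dx":0,"dy":0,"dz":0,"wx":0,"wy":0,"wz":0,"fingers":-1},{"dx":0,"dy":0,"dz":0,"wx":0,"wy":0,"wz":0,"fingers":-1}]}}

```text
time_s: 11.05
ee_pos: [0.595, 0.1046, 0.1641]
tcp_rot: [-0.0, 0.197, 0.981, -0.0]
contact_force: [-3.2, -6.0, 4.8]
opening: 0.0134
gripper_force: 49.2
```

```bash
python3 - <<'E'
from h import *
from bench import r
o=r.get_obs();delta(o,AX,.165,HOME-72);print(o["wrist_torque"],o["gripper_force"],o["joint_positions"].round(2))
E
```

```text
d(cm) [-0.02  0.08 -0.09] w(deg) [-5.000e-02  3.000e-02  7.203e+01] F [-3.2 -6.   4.8] op 0.0134 t 11.05
[-0.83177595  0.32630928  0.05992324] 49.21715497970581 [ 0.08  0.63  1.54 -0.    0.97 -1.1 ]
```

Request:
{"op": "send_rows", "data": {"series": [{"dx":0,"dy":-0.08,"dz":0,"wx":0,"wy":0,"wz":1,"fingers":-1},{"dx":0,"dy":-0.08,"dz":0,"wx":0,"wy":0,"wz":3,"fingers":-1},{"dx":0,"dy":-0.08,"dz":0,"wx":0,"wy":0,"wz":6,"fingers":-1},{"dx":0,"dy":-0.08,"dz":0,"wx":0,"wy":0,"wz":9,"fingers":-1},{"dx":0,"dy":-0.08,"dz":0,"wx":0,"wy":0,"wz":12,"fingers":-1}]}}

```text
time_s: 11.55
ee_pos: [0.5949, 0.1043, 0.1641]
tcp_rot: [0.0, 0.299, 0.954, -0.0]
contact_force: [-2.2, -3.2, 4.0]
opening: 0.0136
gripper_force: 49.4
```

Request:
{"op": "send_rows", "data": {"series": [{"dx":0,"dy":0,"dz":0,"wx":0,"wy":0,"wz":3,"fingers":-1},{"dx":0,"dy":0,"dz":0,"wx":0,"wy":0,"wz":6,"fingers":-1},{"dx":0,"dy":0,"dz":0,"wx":0,"wy":0,"wz":9,"fingers":-1},{"dx":0,"dy":0,"dz":0,"wx":0,"wy":0,"wz":12,"fingers":-1},{"dx":0,"dy":0,"dz":0,"wx":0,"wy":0,"wz":15,"fingers":-1}]}}

```text
time_s: 12.05
ee_pos: [0.5948, 0.1042, 0.1641]
tcp_rot: [-0.0, 0.421, 0.907, -0.0]
contact_force: [-3.1, -3.9, 4.5]
opening: 0.0135
gripper_force: 49.5
```

```bash
python3 - <<'E'
from h import *
from bench import r
o=r.get_obs();delta(o,AX,.165,HOME-72);print(o["wrist_torque"],o["gripper_force"])
E
```

```text
d(cm) [ 0.03  0.11 -0.09] w(deg) [-2.000e-02  2.000e-02  4.489e+01] F [-3.1 -3.9  4.5] op 0.0135 t 12.05
[-0.38839034  0.28092409  0.1174631 ] 49.486865401268005
```

Request:
{"op": "send_rows", "data": {"series": [{"dx":0,"dy":0,"dz":0,"wx":0,"wy":0,"wz":3,"fingers":-1},{"dx":0,"dy":0,"dz":0,"wx":0,"wy":0,"wz":6,"fingers":-1},{"dx":0,"dy":0,"dz":0,"wx":0,"wy":0,"wz":9,"fingers":-1},{"dx":0,"dy":0,"dz":0,"wx":0,"wy":0,"wz":12,"fingers":-1},{"dx":0,"dy":0,"dz":0,"wx":0,"wy":0,"wz":15,"fingers":-1}]}}

```text
time_s: 12.55
ee_pos: [0.5947, 0.1041, 0.1641]
tcp_rot: [-0.0, 0.536, 0.844, -0.0]
contact_force: [-3.9, -4.2, 6.3]
opening: 0.0138
gripper_force: 49.7
```

Request:
{"op": "send_rows", "data": {"series": [{"dx":0,"dy":0,"dz":0,"wx":0,"wy":0,"wz":3,"fingers":-1},{"dx":0,"dy":0,"dz":0,"wx":0,"wy":0,"wz":6,"fingers":-1},{"dx":0,"dy":0,"dz":0,"wx":0,"wy":0,"wz":9,"fingers":-1},{"dx":0,"dy":0,"dz":0,"wx":0,"wy":0,"wz":12,"fingers":-1},{"dx":0,"dy":0,"dz":0,"wx":0,"wy":0,"wz":15,"fingers":-1}]}}

```text
time_s: 13.05
ee_pos: [0.5945, 0.1041, 0.164]
tcp_rot: [-0.0, 0.642, 0.767, -0.001]
contact_force: [-4.7, -4.2, 6.4]
opening: 0.0134
gripper_force: 49.8
```

Request:
{"op": "send_rows", "data": {"series": [{"dx":0,"dy":0,"dz":0,"wx":0,"wy":0,"wz":3,"fingers":-1},{"dx":0,"dy":0,"dz":0,"wx":0,"wy":0,"wz":6,"fingers":-1},{"dx":0,"dy":0,"dz":0,"wx":0,"wy":0,"wz":9,"fingers":-1},{"dx":0,"dy":0,"dz":0,"wx":0,"wy":0,"wz":11,"fingers":-1},{"dx":0,"dy":0,"dz":0,"wx":0,"wy":0,"wz":13,"fingers":-1}]}}

```text
time_s: 13.55
ee_pos: [0.5944, 0.1041, 0.1641]
tcp_rot: [-0.0, 0.724, 0.69, -0.001]
contact_force: [-6.0, -5.3, 8.4]
opening: 0.0135
gripper_force: 49.9
```

```bash
python3 - <<'E'
from h import *
from bench import r
o=r.get_obs();c=r.capture("top");w=r.capture("wrist");delta(o,AX,.165,HOME-72);print(o["wrist_torque"],o["gripper_force"])
A=np.radians(HOME-72);p=AX+.085*np.array([np.cos(A),np.sin(A)])
u,v=proj(c,[*p,.152]);print("cap top pred",u,v); T=wT(o,w);print("wrist pred cap",proj(w,[*p,.152],T),"dots+-24",[proj(w,[*(AX+.085*np.array([np.cos(B),np.sin(B)])),.0605],T) for B in(A+.419,A-.419)])
a=cv2.resize(c["frame"][60:260,20:287],(800,600),interpolation=cv2.INTER_CUBIC)
im=np.hstack([cv2.resize(a,(400,300)),cv2.resize(w["frame"],(400,300))])
cv2.imwrite("pics/end.png",im[:,:,::-1])
E
```

```text
d(cm) [ 0.12  0.1  -0.09] w(deg) [-0.06  0.04  1.93] F [-6.  -5.3  8.4] op 0.0135 t 13.55
[-0.73515252  0.62488031  0.17919922] 49.87674593925476
cap top pred 107.02329060983016 142.75252606701991
wrist pred cap (np.float64(341.28072219105235), np.float64(87.56730677231803)) dots+-24 [(np.float64(247.1137868446214), np.float64(115.4025152069654)), (np.float64(409.87390962732286), np.float64(121.16812032771882))]
```

View pics/end.png

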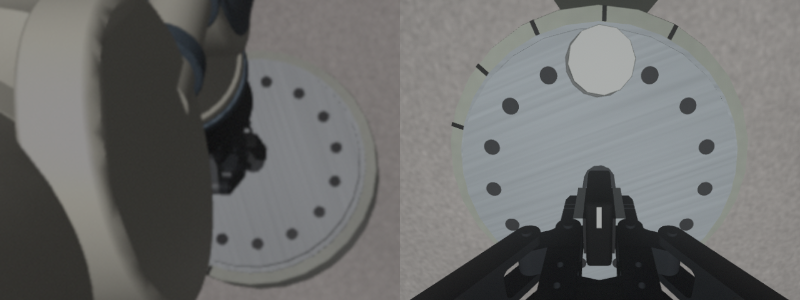

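The wrist panel shows the cap at (601,60), just short of the third-stop tick at (604,13) in front of the reader. The neighbouring dots put the wheel about 2–3° short. I'll add that and settle.

Request:
{"op": "send_rows", "data": {"series": [{"dx":0,"dy":0,"dz":0,"wx":0,"wy":0,"wz":1.2,"fingers":-1},{"dx":0,"dy":0,"dz":0,"wx":0,"wy":0,"wz":2.4,"fingers":-1},{"dx":0,"dy":0,"dz":0,"wx":0,"wy":0,"wz":2.4,"fingers":-1},{"dx":0,"dy":0,"dz":0,"wx":0,"wy":0,"wz":2.4,"fingers":-1},{"dx":0,"dy":0,"dz":0,"wx":0,"wy":0,"wz":2.4,"fingers":-1}]}}

```text
time_s: 14.15
ee_pos: [0.5944, 0.1041, 0.164]
tcp_rot: [-0.0, 0.738, 0.675, -0.001]
contact_force: [-6.4, -5.9, 7.5]
opening: 0.0135
gripper_force: 49.9
```

```bash
python3 - <<'E'
from h import *
from bench import r
o=r.get_obs();w=r.capture("wrist");T=wT(o,w);delta(o,AX,.165,HOME-72);print(o["gripper_force"])
g=cv2.cvtColor(w["frame"],cv2.COLOR_RGB2GRAY); m=(cv2.morphologyEx(g,cv2.MORPH_BLACKHAT,np.ones((41,41)))>45).astype(np.uint8); m[250:]=0
n,l,st,ce=cv2.connectedComponentsWithStats(m)
for c,x in zip(ce[1:],st[1:]):
    p=onz(w,*c,.0605,T)[:2]-[.5945,.1042]
    if 100<x[4]<1200 and abs(np.hypot(*p)-.085)<.006:
        a=np.degrees(np.arctan2(p[1],p[0])); print(c.round(0),x[4],"r",np.hypot(*p).round(4),"turn",((HOME-a)%24).round(2))
E
```

```text
d(cm) [ 0.12  0.1  -0.1 ] w(deg) [-0.07  0.04 -0.39] F [-6.4 -5.9  7.5] op 0.0135 t 14.15
49.87603962421417
[237. 120.] 634 r 0.0855 turn 23.88
[399. 120.] 633 r 0.0848 turn 23.59
[176. 169.] 569 r 0.0857 turn 0.16
[460. 169.] 572 r 0.0843 turn 23.58
[490. 235.] 470 r 0.0839 turn 23.7
[147. 235.] 473 r 0.0856 turn 0.46
```

Dot angles put the wheel at about 71.9°, which is the third stop, with the grip steady. Handing in.

```bash
python3 -c "
from bench import r
print(r.finish_job())"
```

```text
the job is handed in; nothing more can be done
None
```

I handed the job in with the vial standing released in the cup and the wheel turned to about 71.9° (third stop is 72°), the knob still gripped at about 50 N; the hand-in call gave no pass or fail.

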